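# Strip down the juicer: take off the basket nut

## Robot

A 6-joint arm with a two-finger parallel gripper is mounted at the origin on the work surface. World frame = base frame: x ahead of the robot, y to its left, z up, the work surface at z = 0. Lengths are in m, angles in rad, forces in N, time in s.
With the tool pointing down it reaches from about 0.325 to 0.775 m from the base axis. Payload 9.3 kg.
Tool frame: the origin (TCP) lies midway between the tips of the shut fingers; the grasp point (between the pads) lies 19 mm behind it; z points along the fingers, y is the line along which they close (so a half turn about z gives the same grasp; the last joint's range is limited). The gripper opens to 85 mm and grips with 20 to 120 N. Pads are 22 mm wide; open, the fingers measure 114 mm over their backs; the gripper's body (76 mm by 85 mm) begins 54 mm behind the grasp point. The pads swing forward as they close: fully open they stand 13 mm farther back than shut.
Start: joints at [1.083, 0.259, 0.021, 1.334, 0, 1.418], TCP at [0.181, 0.519, 0.21] pointing down, gripper open.
Joint ranges: [-3.04, 3.04], [-0.91, 1.82], [-1.04, 1.36], [-1.92, 1.95], [-1.52, 1.45], [-3.14, 3.14]. Speed limits (rad/s): [2.22, 2.22, 2.79, 3.14, 3.14, 3.14].

## Interface

Orientations are given as a 3x3 rotation matrix whose columns are the frame's x, y, z axes.
In Python, from bench import * gives the robot as it stands. The module is installed in compiled form; this text tells all that it offers.
- The arm moves only by the tool step_arm, never from a script. Its argument "targets" is a list of rows, each an object of numbers: "x", "y", "z": the shift along the tool's x, y, z in mm; "wx", "wy", "wz": the turn, a rotation vector about the tool's x, y, z in rad; "fingers": the gripper command: -1 is fully open, 1 is shut, values between are in proportion. In form: [{"x": .., "y": .., "z": .., "wx": .., "wy": .., "wz": .., "fingers": ..}, ...]. A call has 1 to 8 rows; each row is the pose to reach, as a shift and turn from the pose commanded when the call began, along the tool's axes at that moment; what a row does not reach only later rows make up. A row lasts 1/8 s, in which the tool goes at most 62.5 mm and 10.7 degrees, less where a joint would pass 70% of its speed; a pose out of reach is approached as far as the arm can. A call with a gripper value outside its range is refused whole. The fingers move at their own pace and stop on an object; the grip force is fixed at half the most. Time passes only in rows, so rows that repeat a pose let the fingers close. It gives the time, the measured TCP pose, the force, the opening and the grip force at its end, in the units of the state.
- state(): the state, without advancing time (a new reading comes with each control period).
- capture(name): name is "scene" or "top" or "wrist"; returns (picture, depth): 384x512x3 uint8, red, green, blue; 384x512 float32, m along the optical axis (not along the pixel's ray), 0 where there is no reading.
- calibration(name): a dict with "mtx" (3x3 intrinsics, pixels), "rvec" (rotation vector, rad) and "tvec" (3), from world to camera coordinates, as OpenCV has them. Camera axes: x right, y down, z forward; pixel columns grow to the right and rows downward; lengths in m; the calibration is good to about 2 mm. A picture is of the moment at which its call begins: read the wrist's pose just before it. calibration takes no time and is no camera call; for the wrist camera it gives the pose at the moment of the call.
- job_done(): hands the job in; it is judged then, once.
The state is a dict: "time_s": time; "q": joint angles; "joint_vel": joint speeds; "joint_torque": joint torques, N m; "ee_pos": TCP position; "tool_rot": TCP orientation; "ft_force": force on the tool from outside, world axes, zero at the start; "moment": the same for the moment, N m; "grip_width": finger opening in m; "finger_force": force on a finger pad.
Only numpy, scipy, OpenCV 4.12 (cv2) and the standard library are available. Lean on these libraries where they do the work, as an engineer would, in place of code of your own. Each camera call takes 0.05 s, during which the arm holds its last target. There are 200 camera calls.

## Task

The juicer is to be stripped for washing: swing its red-gripped locking arm forward over centre until it lies right down on its stop at the front, clear of the bowl. Then take off the black basket nut in the middle; its thread may be left- or right-handed, so try loosening it one way and, if it will not turn, the other, and lift it off once it has come loose. Finish while holding the nut still in the gripper, some 5 cm or more above where it sat, with the jug, the lid and the bowl of limes left where they are.

Things in the scene. Friction and masses are not known exactly. Their poses are not given: they have to be found in the camera images.
- juicer: centrifugal juicer, lid off, fixed on the counter: white round housing 208 mm across, juice bowl rim (198 mm across) 186 mm high, steel basket in it (70 mm inside radius, rim 194 mm high) on a central spindle; basket and spindle are braked and never turn. Origin on the counter under the centre; -x front (dial), +x rear: pulp bin 111 to 230 mm back, 180 mm high; spout at +y
- lock_arm (a joint): steel stirrup arm over the juicer's bowl: 0 = up, leaning 5 deg to the rear; grows as it swings forward (juicer -x) to 1.85 rad = down on its stop in front of the housing. A spring holds it up; past dead centre at 0.6 rad spring and weight carry it down by themselves, so pushing or pulling the crossbar 100 to 130 mm level forward, with 5 to 10 N, will do it
- bar_mid (a point): middle of the arm's crossbar, which lies along the juicer's y; red round grip 15 mm thick, 80 mm long there, 10 mm steel rod beyond. 262 mm above the counter when up (54 mm clear over the nut's top); 244 mm at dead centre, 84 mm farther forward; 90 mm, and 142 mm in front of the juicer's centre, when down
- bar_hinge (a point): middle of the arm's pivot axis (along the juicer's y), 118 mm above the counter; the crossbar is 145 mm from it
- nut_center (a point): centre, half-way up, of the black basket nut on the spindle: upright round knurled cap 46 mm in diameter, 48 mm high, about 90 g; z up, orange mark on top along x. Seated, its centre is 176 mm and its top 200 mm above the counter, 6 mm above the basket's rim
- nut: the same nut, origin at the centre of its underside. Its coarse thread is left- or right-handed, hidden until tried. The tightening way it turns 8 deg at most and stops dead. The loosening way (from above: anticlockwise if right-handed, clockwise if left-handed) it climbs 3 mm in the first 50 deg and is free to lift from 60 to 115 deg; 80 deg does well. Until then it is held down
- nut_seat (a point): spindle axis at the face where the nut's underside sits, 152 mm above the counter; the threaded spindle end rises 23 mm above it inside the nut
- jug: white mug-like juice jug with a handle, 72 mm across, 95 mm high, under the spout; origin at the centre of its base; leave alone
- lid: grey juicer lid on the counter, 196 mm across, with an upright feed tube 95 mm high; origin at the centre of its underside; leave alone
- limes: white footed bowl heaped with green limes, 150 mm across, 143 mm high; origin at the centre of its foot; leave alone
Not all that is in view belongs to the job. Of the things like the nut, leave any that is yellow; of the rest the smaller one is meant.

How it is judged:
By the outcome, as a careful person would: the job done as asked, in the order asked, and still so for the second after the job is handed in, while the arm keeps its last pose, push and grip.
It also fails if it takes over 51 s, if anything falls off the work surface, if the arm or the gripper's body presses on something with over 40 N, if the wrist force passes 120 N, or if a joint passes its speed limit or range.

## Working session

There is one attempt and no reset: what is moved stays moved. The work goes in short steps, Python scripts to look and compute and a tool call to move; the robot and the scene stay as the last step left them, time stands still between calls to the robot, and variables do not carry over. Pictures are saved under pics/ and viewed, at most 10 in all, crops included, and the job is handed in when it is done.

Besides the shell and the picture viewer there is one more tool, called after ">>>" as a command line: name --argument value ..., lists and objects as JSON in quotes. step_arm: Moves the arm, as the interface text tells. Its arguments: {"type":"object","properties":{"targets":{"type":"array","items":{"type":"object","properties":{"x":{"type":"number"},"y":{"type":"number"},"z":{"type":"number"},"wx":{"type":"number"},"wy":{"type":"number"},"wz":{"type":"number"},"fingers":{"type":"number"}}}}},"required":["targets"]}

```bash
mkdir -p pics; cat > h.py <<'E'
from bench import *
import numpy as np, cv2
def cam(n):
    c=calibration(n); R=cv2.Rodrigues(np.array(c['rvec'],float))[0]
    return np.array(c['mtx'],float),R,np.array(c['tvec'],float).ravel()
def ray(n,px,z):
    K,R,t=cam(n); d=R.T@np.linalg.solve(K,[px[0],px[1],1]); o=-R.T@t
    return o+d*(z-o[2])/d[2]
def cloud(n,dep):
    K,R,t=cam(n); v,u=np.mgrid[:384,:512]
    p=np.stack([(u-K[0,2])/K[0,0]*dep,(v-K[1,2])/K[1,1]*dep,dep],-1)
    return (p-t)@R
def proj(n,P):
    K,R,t=cam(n); p=K@(R@np.array(P)+t); return p[:2]/p[2]
E
python3 - <<'E'
from h import *
for n in('scene','top'):
    p,d=capture(n); np.savez(n+'0.npz',p=p,d=d)
    cv2.imwrite(f'pics/{n}0.png',p[...,::-1])
    K,R,t=cam(n); print(n,-R.T@t,K[0,0])
print(state())
E
```

```text
scene [ 1.33816181 -0.17809698  1.39646227] 479.0819469829502
top [ 0.298313   -0.01039107  1.56995852] 378.14446064274
{'time_s': 0.1, 'q': array([ 1.08339814e+00,  2.59150613e-01,  2.08357002e-02,  1.33368523e+00,
       -1.80371084e-05,  1.41821067e+00]), 'joint_vel': array([ 6.10287401e-04,  1.15672065e-03,  3.28316676e-03,  9.25185342e-04,
       -4.11235446e-04,  7.11423525e-06]), 'joint_torque': array([ 6.36980592e-03, -5.56688619e+01,  3.45072877e+01,  1.15974047e-02,
       -1.63354848e-04, -8.73872921e-06]), 'ee_pos': array([0.18059954, 0.51921619, 0.20931787]), 'tool_rot': array([[-9.44471888e-01,  3.28591773e-01, -5.47845752e-04],
       [ 3.28592188e-01,  9.44471294e-01, -1.07208609e-03],
       [ 1.65145919e-04, -1.19257300e-03, -9.99999275e-01]]), 'ft_force': array([-0.50379495, -0.06323874, -0.42397809]), 'moment': array([-0.00718182, -0.00909312,  0.00558557]), 'finger_force': 0.0, 'grip_width': 0.08564905454859423}
```

View pics/scene0.png

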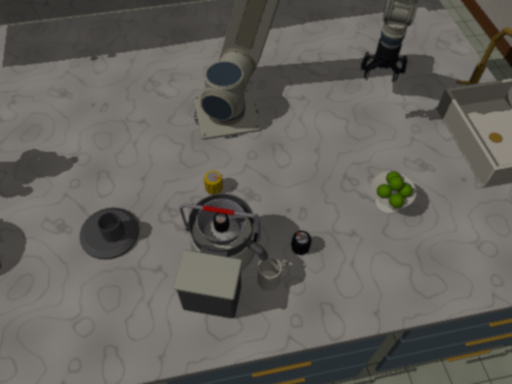

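View pics/top0.png

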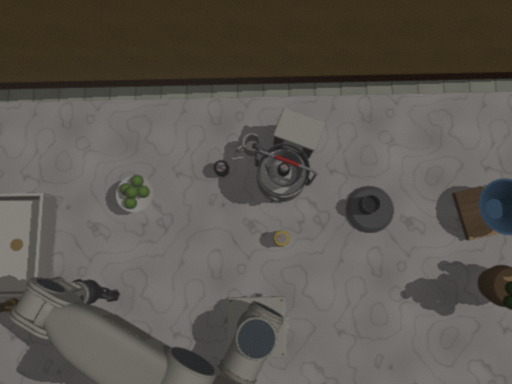

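The scene view shows the juicer at about (222,225) with the red grip at (218,209). The top view has it at (283,172), with the pulp bin to the rear at (298,130), the jug at (250,142), the lid at (370,208) and the limes at (134,192).

Nut-like things in the top view:
- (284,169): black, in the basket
- (221,168): black, standing on the counter
- (281,238): yellow, to be left alone

The next step is to measure and take an enlarged crop.

```bash
python3 - <<'E'
from h import *
T=np.load('top0.npz');S=np.load('scene0.npz')
for n,D in(('top',T),('scene',S)):
    p=D['p'].astype(int);P=cloud(n,D['d'])
    hsv=cv2.cvtColor(D['p'],cv2.COLOR_RGB2HSV)
    red=((hsv[...,0]<8)|(hsv[...,0]>172))&(hsv[...,1]>150)&(hsv[...,2]>80)
    q=P[red]; 
    v,u=np.nonzero(red); print(n,'red',red.sum(),u.mean(),v.mean(),'depth',np.median(q,0))
    r=cv2.minAreaRect(np.c_[u,v].astype(np.float32)); print(r)
    print(' ray z .262+.005', ray(n,(u.mean(),v.mean()),.264))
    # axis of grip from rays
    W=np.array([ray(n,(a,b),.264)[:2] for a,b in zip(u,v)]);C=np.cov(W.T);w,V=np.linalg.eigh(C);print(' axis',V[:,1],np.ptp((W-W.mean(0))@V[:,1]))
    m=(P[...,2]>.17)&(P[...,2]<.215)&(D['d']>0)&(abs(P[...,0]-.5)<.4)&(abs(P[...,1])<.5)
    # bin top
    b=(abs(P[...,2]-.18)<.006)&(D['d']>0)&(P[...,0]>.3)
    k,l,s,c=cv2.connectedComponentsWithStats(b.astype(np.uint8))
    for i in range(1,k):
        if s[i,4]>80: print(' comp z.18',s[i],P[l==i].mean(0),cv2.minAreaRect((P[l==i][:,:2]*1000).astype(np.float32)))
    # dark, z
    dk=(p.max(-1)<45)&(D['d']>0)&(P[...,0]>.3)&(P[...,2]>.03)
    k,l,s,c=cv2.connectedComponentsWithStats(dk.astype(np.uint8))
    for i in range(1,k):
        if s[i,4]>15: print(' dark',s[i],c[i].round(1),np.median(P[l==i],0).round(3),P[l==i][:,2].max().round(3))
a=T['p'][110:200,195:325];b=S['p'][165:300,160:320]
A=cv2.resize(a,None,fx=4,fy=4,interpolation=2);B=cv2.resize(b,(int(160*360/135),360),interpolation=2)
A=np.clip(A*1.6,0,255).astype(np.uint8);B=np.clip(B*1.6,0,255).astype(np.uint8)
cv2.imwrite('pics/cropT.png',A[...,::-1]);cv2.imwrite('pics/cropS.png',B[...,::-1])
E
```

```text
top red 62 286.98387096774195 160.3548387096774 depth [ 0.60856863 -0.12059337  0.26868823]
((286.6379089355469, 160.15516662597656), (22.840526580810547, 2.7854299545288086), 21.801410675048828)
 ray z .262+.005 [ 0.61149931 -0.12115759  0.264     ]
 axis [0.37925428 0.92529249] 0.08064965292549087
 comp z.18 [ 273  108   52   56 1364] [ 0.7492392  -0.17479588  0.17913105] ((732.0697021484375, -165.45278930664062), (170.85816955566406, 173.78952026367188), 66.50642395019531)
 dark [274 138   9   7  44] [277.4 140.9] [ 0.727 -0.097  0.12 ] 0.154
 dark [269 145  14   7  40] [276.3 147.7] [ 0.689 -0.092  0.16 ] 0.178
 dark [303 148   9   9  46] [306.7 151.6] [ 0.679 -0.214  0.121] 0.157
 dark [298 151  10  15  51] [303.1 157.5] [ 0.649 -0.193  0.167] 0.183
 dark [288 155   9   5  20] [292.  157.4] [ 0.647 -0.149  0.162] 0.179
 dark [256 160   3   6  17] [256.9 162.6] [ 0.635 -0.015  0.133] 0.187
 dark [214 162  15  14  67] [222.2 170.4] [0.62  0.124 0.058] 0.071
 dark [278 166  11  10  46] [282.  171.7] [ 0.583 -0.106  0.197] 0.205
 dark [306 171   5  14  26] [307.3 178.3] [ 0.566 -0.2
[... 1187 characters left out ...]
 [ 98 213  26  29 471] [110.7 226.8] [ 0.487 -0.458  0.063] 0.097
 dark [213 213  17  19 176] [221.1 223.7] [ 0.618 -0.115  0.19 ] 0.204
 dark [249 217   5   9  27] [251.2 220.7] [ 0.611 -0.022  0.163] 0.189
 dark [199 218   8  15  68] [202.  223.7] [ 0.582 -0.169  0.153] 0.179
 dark [236 218   8   8  33] [239.4 220.4] [ 0.596 -0.057  0.154] 0.185
 dark [225 233  34  23 230] [243.  244.8] [ 0.683 -0.059  0.155] 0.188
 dark [291 232  20  20 197] [300.3 243.4] [0.661 0.122 0.058] 0.068
 dark [215 240  18   4  30] [223.2 242.1] [ 0.665 -0.118  0.168] 0.18
 dark [259 249   8  11  50] [263.2 254.9] [ 0.715 -0.007  0.138] 0.153
 dark [179 276  62  41 945] [210.3 302.8] [ 0.812 -0.184  0.094] 0.158
```

View pics/cropT.png

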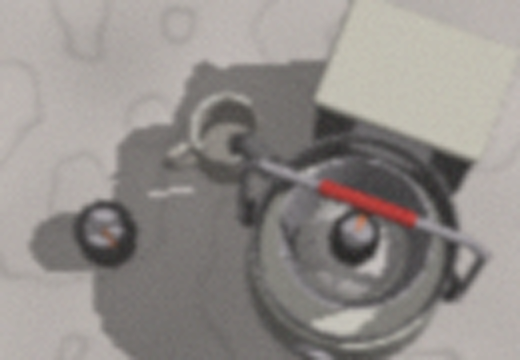

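View pics/cropS.png

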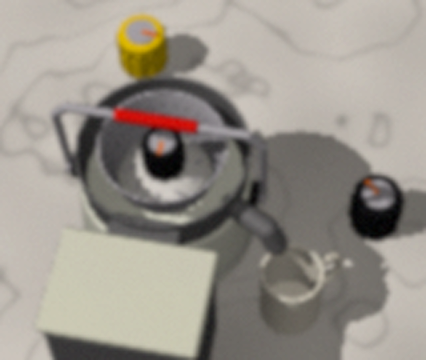

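The nut in the basket (crop T (355,229), orange mark) is the one meant: it sits on the spindle and is the smaller black one. The black one on the counter at crop T (105,232) is larger, about 68 mm high, and the yellow one is excluded. Next I cross-check the juicer centre using rays to the nut top, then raise the arm.

```bash
python3 - <<'E'
from h import *
print(ray('top',(283.7,167),.2),ray('scene',(220,219),.2))
ey=np.array([.3815,.9244]);ex=np.array([.9244,-.3815])
b=(ray('top',(286.98,160.35),.265)+ray('scene',(217.6,209.7),.263))[:2]/2
print('bar',b,'centre',b-.0126*ex)
for n in('top','scene'):
    D=np.load(n+'0.npz');P=cloud(n,D['d']);p=D['p'].astype(int)
    c=b-.0126*ex
    m=(np.hypot(P[...,0]-c[0],P[...,1]-c[1])<.035)&(abs(P[...,2]-.2)<.006)&(D['d']>0)
    print(n,m.sum(),P[m].mean(0),np.ptp(P[m],axis=0))
E
```

```text
[ 0.60188082 -0.11368056  0.2       ] [ 0.60556813 -0.11498942  0.2       ]
bar [ 0.61197654 -0.12042189] centre [ 0.6003291  -0.11561499]
top 114 [ 0.59852631 -0.11250388  0.19972333] [0.04683013 0.04148177 0.01164729]
scene 145 [ 0.60418713 -0.11518443  0.19842011] [0.04288886 0.04551404 0.01138126]
```

>>> step_arm --targets '[{"z": -60,"fingers": 1},{"z": -120,"fingers": 1},{"z": -160,"fingers": 1},{"z": -160,"fingers": 1}]'

```text
$.targets[0]: bad value
```

>>> step_arm --targets '[{"x": 0,"y": 0,"z": -60,"wx": 0,"wy": 0,"wz": 0,"fingers": 1},{"x": 0,"y": 0,"z": -120,"wx": 0,"wy": 0,"wz": 0,"fingers": 1},{"x": 0,"y": 0,"z": -160,"wx": 0,"wy": 0,"wz": 0,"fingers": 1},{"x": 0,"y": 0,"z": -160,"wx": 0,"wy": 0,"wz": 0,"fingers": 1}]'

```text
time_s: 0.6
ee_pos: [0.181, 0.5201, 0.3726]
tool_rot: [[-0.944, 0.329, 0.002], [0.329, 0.944, 0.004], [-0.001, 0.005, -1.0]]
ft_force: [0.1, 1.4, -0.9]
grip_width: 0.0124
finger_force: 0.0
```

>>> step_arm --targets '[{"x": -50,"y": -36,"z": 0,"wx": 0,"wy": 0,"wz": 0,"fingers": 1},{"x": -100,"y": -71,"z": 0,"wx": 0,"wy": 0,"wz": 0,"fingers": 1},{"x": -150,"y": -107,"z": 0,"wx": 0,"wy": 0,"wz": 0.056,"fingers": 1},{"x": -200,"y": -142,"z": 0,"wx": 0,"wy": 0,"wz": 0.056,"fingers": 1},{"x": -250,"y": -178,"z": 0,"wx": 0,"wy": 0,"wz": 0.056,"fingers": 1},{"x": -300,"y": -213,"z": 0,"wx": 0,"wy": 0,"wz": 0.056,"fingers": 1},{"x": -350,"y": -249,"z": 0,"wx": 0,"wy": 0,"wz": 0.056,"fingers": 1},{"x": -400,"y": -284,"z": 0,"wx": 0,"wy": 0,"wz": 0.056,"fingers": 1}]'

```text
time_s: 1.6
ee_pos: [0.4658, 0.1179, 0.3689]
tool_rot: [[-0.925, 0.381, -0.001], [0.381, 0.925, 0.0], [0.001, -0.001, -1.0]]
ft_force: [0.9, 0.8, 0.9]
grip_width: 0.0002
finger_force: 0.0
```

>>> step_arm --targets '[{"x": -60,"y": -32,"z": 0,"wx": 0,"wy": 0,"wz": 0,"fingers": 1},{"x": -110,"y": -65,"z": 0,"wx": 0,"wy": 0,"wz": 0,"fingers": 1},{"x": -160,"y": -97,"z": 0,"wx": 0,"wy": 0,"wz": 0,"fingers": 1},{"x": -210,"y": -130,"z": 0,"wx": 0,"wy": 0,"wz": 0,"fingers": 1},{"x": -261,"y": -165,"z": 0,"wx": 0,"wy": 0,"wz": 0,"fingers": 1},{"x": -261,"y": -165,"z": 0,"wx": 0,"wy": 0,"wz": 0,"fingers": 1},{"x": -261,"y": -165,"z": 0,"wx": 0,"wy": 0,"wz": 0,"fingers": 1}]'

```text
time_s: 2.48
ee_pos: [0.6436, -0.1323, 0.3685]
tool_rot: [[-0.924, 0.382, -0.002], [0.382, 0.924, 0.001], [0.002, 0.0, -1.0]]
ft_force: [-0.5, 1.7, 0.0]
grip_width: -0.0004
finger_force: 0.0
```

```bash
python3 - <<'E'
from h import *
s=state();print(s['q'].round(3),s['ee_pos'],s['tool_rot'].round(3),s['ft_force'])
C=np.array([.602,-.1145]);ex=np.array([.9244,-.3815]);ey=np.array([.3815,.9244])
d=s['ee_pos'][:2]-C;print('juicer xy',d@ex,d@ey)
E
```

```text
[-0.33   0.502  0.803  1.874  0.     0.061] [ 0.64362599 -0.13228465  0.36849129] [[-0.924  0.382 -0.002]
 [ 0.382  0.924  0.001]
 [ 0.002  0.    -1.   ]] [-0.47426951  1.71952516  0.0261902 ]
juicer xy 0.04526390889148303 -0.0005598199886782847
```

>>> step_arm --targets '[{"x": 0,"y": 0,"z": 40,"wx": 0,"wy": 0,"wz": 0,"fingers": 1},{"x": 0,"y": 0,"z": 80,"wx": 0,"wy": 0,"wz": 0,"fingers": 1},{"x": 0,"y": 0,"z": 120,"wx": 0,"wy": 0,"wz": 0,"fingers": 1},{"x": 0,"y": 0,"z": 140,"wx": 0,"wy": 0,"wz": 0,"fingers": 1},{"x": 0,"y": 0,"z": 140,"wx": 0,"wy": 0,"wz": 0,"fingers": 1},{"x": 0,"y": 0,"z": 140,"wx": 0,"wy": 0,"wz": 0,"fingers": 1}]'

```text
time_s: 3.22
ee_pos: [0.6437, -0.1314, 0.2318]
tool_rot: [[-0.925, 0.38, 0.002], [0.38, 0.925, -0.001], [-0.002, 0.0, -1.0]]
ft_force: [-0.1, -0.4, 0.1]
grip_width: 0.0002
finger_force: 0.0
```

>>> step_arm --targets '[{"x": 8,"y": 0,"z": 0,"wx": 0,"wy": 0,"wz": 0,"fingers": 1},{"x": 16,"y": 0,"z": 0,"wx": 0,"wy": 0,"wz": 0,"fingers": 1},{"x": 24,"y": 0,"z": 0,"wx": 0,"wy": 0,"wz": 0,"fingers": 1},{"x": 32,"y": 0,"z": 0,"wx": 0,"wy": 0,"wz": 0,"fingers": 1},{"x": 40,"y": 0,"z": 0,"wx": 0,"wy": 0,"wz": 0,"fingers": 1}]'

```text
time_s: 3.85
ee_pos: [0.6062, -0.1168, 0.2301]
tool_rot: [[-0.925, 0.381, 0.0], [0.381, 0.925, -0.0], [-0.0, -0.0, -1.0]]
ft_force: [2.1, -0.6, 1.1]
grip_width: 0.0001
finger_force: 0.8
```

>>> step_arm --targets '[{"x": 10,"y": 0,"z": 0,"wx": 0,"wy": 0,"wz": 0,"fingers": 1},{"x": 20,"y": 0,"z": 0,"wx": 0,"wy": 0,"wz": 0,"fingers": 1},{"x": 30,"y": 0,"z": 0,"wx": 0,"wy": 0,"wz": 0,"fingers": 1},{"x": 40,"y": 0,"z": 0,"wx": 0,"wy": 0,"wz": 0,"fingers": 1},{"x": 50,"y": 0,"z": 0,"wx": 0,"wy": 0,"wz": 0,"fingers": 1},{"x": 60,"y": 0,"z": 0,"wx": 0,"wy": 0,"wz": 0,"fingers": 1}]'

```text
time_s: 4.6
ee_pos: [0.5505, -0.0938, 0.2299]
tool_rot: [[-0.925, 0.381, -0.0], [0.381, 0.925, 0.0], [0.0, -0.0, -1.0]]
ft_force: [-0.1, -0.5, -0.6]
grip_width: -0.0001
finger_force: 0.0
```

>>> step_arm --targets '[{"x": 10,"y": 0,"z": 0,"wx": 0,"wy": 0,"wz": 0,"fingers": 1},{"x": 20,"y": 0,"z": 0,"wx": 0,"wy": 0,"wz": 0,"fingers": 1},{"x": 30,"y": 0,"z": 0,"wx": 0,"wy": 0,"wz": 0,"fingers": 1},{"x": 40,"y": 0,"z": 0,"wx": 0,"wy": 0,"wz": 0,"fingers": 1},{"x": 48,"y": 0,"z": 0,"wx": 0,"wy": 0,"wz": 0,"fingers": 1},{"x": 48,"y": 0,"z": 0,"wx": 0,"wy": 0,"wz": 0,"fingers": 1}]'

```text
time_s: 5.35
ee_pos: [0.5064, -0.0756, 0.2301]
tool_rot: [[-0.925, 0.381, 0.0], [0.381, 0.925, -0.0], [-0.0, 0.0, -1.0]]
ft_force: [0.2, -0.2, 0.5]
grip_width: -0.0004
finger_force: 0.0
```

>>> step_arm --targets '[{"x": 0,"y": 0,"z": -40,"wx": 0,"wy": 0,"wz": 0,"fingers": -1},{"x": 0,"y": 0,"z": -70,"wx": 0,"wy": 0,"wz": 0,"fingers": -1},{"x": 0,"y": 0,"z": -70,"wx": 0,"wy": 0,"wz": 0,"fingers": -1}]'

```text
time_s: 5.72
ee_pos: [0.5079, -0.0762, 0.3018]
tool_rot: [[-0.925, 0.381, 0.004], [0.381, 0.925, -0.001], [-0.004, 0.0, -1.0]]
ft_force: [0.4, 0.6, -0.8]
grip_width: 0.0546
finger_force: 0.0
```

```bash
python3 - <<'E'
from h import *
s=state();print(s['time_s'],s['q'].round(3),s['ee_pos'],s['ft_force'])
for n in('scene','top'):
    p,d=capture(n);np.savez(n+'1.npz',p=p,d=d);P=cloud(n,d)
    hsv=cv2.cvtColor(p,cv2.COLOR_RGB2HSV)
    red=((hsv[...,0]<8)|(hsv[...,0]>172))&(hsv[...,1]>150)&(hsv[...,2]>60)&(d>0)
    print(n,red.sum(),np.median(P[red],0))
p=np.load('scene1.npz')['p'][145:290,150:330]
q,_=capture('wrist')
I=np.hstack([cv2.resize(p,(480,387)),cv2.resize(q,(310,232))] if 0 else [cv2.resize(p,(447,360)),cv2.resize(q,(350,360))])
cv2.imwrite('pics/after_arm.png',np.clip(I[...,::-1]*1.4,0,255).astype(np.uint8))
E
```

```text
5.725 [-0.312  0.182  0.152  1.536  0.     0.078] [ 0.50788266 -0.07618589  0.30175602] [ 0.39197757  0.56768538 -0.75877601]
scene 0 [nan nan nan]
top 0 [nan nan nan]
  return _methods._mean(a, axis=axis, dtype=dtype,
  ret = um.true_divide(
```

View pics/after_arm.png

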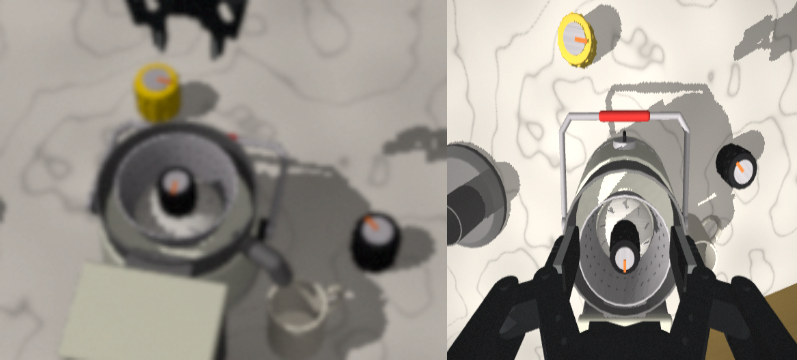

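The locking arm lies down at the front: the grip is at about (624,116) in the wrist half, with the nut top at (624,258). I'll now measure both from the wrist view.

```bash
python3 - <<'E'
from h import *
C=np.array([.602,-.1145]);ex=np.array([.9244,-.3815]);ey=np.array([.3815,.9244])
K,R,t=cam('wrist')
p,d=capture('wrist');P=cloud('wrist',d);hsv=cv2.cvtColor(p,cv2.COLOR_RGB2HSV)
red=((hsv[...,0]<8)|(hsv[...,0]>172))&(hsv[...,1]>150)&(hsv[...,2]>80)&(d>0)
k,l,s,c=cv2.connectedComponentsWithStats(red.astype(np.uint8));i=1+s[1:,4].argmax()
m=np.median(P[l==i],0);print('red',c[i],m,'juicer',(m[:2]-C)@ex,(m[:2]-C)@ey)
# nut top disc
m=(abs(P[...,2]-.2)<.005)&(np.hypot(*(P[...,:2]-C).transpose(2,0,1))<.035)&(d>0)
v,u=np.nonzero(m);(cx,cy),r=cv2.minEnclosingCircle(P[m][:,:2].astype(np.float32)*1000)
print('nut',m.sum(),P[m].mean(0),cx,cy,r)
light=m&(p.min(-1)>110);v,u=np.nonzero(light)
print(light.sum(),P[light].mean(0),ray('wrist',(u.mean(),v.mean()),.2))
for n in('top','scene'):
    D=np.load(n+'1.npz');Q=cloud(n,D['d']);m=(abs(Q[...,2]-.2)<.006)&(np.hypot(*(Q[...,:2]-C).transpose(2,0,1))<.035)&(D['d']>0)
    (a,b),r=cv2.minEnclosingCircle(Q[m][:,:2].astype(np.float32)*1000);print(n,m.sum(),Q[m].mean(0),a,b,r)
    l=m&(D['p'].min(-1)>70); v,u=np.nonzero(l); print(' light',l.sum(),ray(n,(u.mean(),v.mean()),.2))
E
```

```text
red [259.55405405 123.88329238] [ 0.46744717 -0.05867126  0.09796993] juicer -0.14567929428591608 0.00027618010511261393
nut 1388 [ 0.59663176 -0.11175822  0.20122662] 599.1480102539062 -112.94224548339844 24.303237915039062
476 [ 0.59861016 -0.11274382  0.20258718] [ 0.6002173  -0.11340324  0.2       ]
top 0 [nan nan nan] 0.0 0.0 0.0
 light 0 [nan nan nan]
scene 148 [ 0.6038024  -0.11446572  0.19848319] 603.6618041992188 -115.48896026611328 24.076679229736328
 light 58 [ 0.60019648 -0.11264186  0.2       ]<stdin>:16: RuntimeWarning: Mean of empty slice.
  ret = um.true_divide(
<stdin>:17: RuntimeWarning: Mean of empty slice.
  ret = ret.dtype.type(ret / rcount)
```

>>> step_arm --targets '[{"x": -50,"y": 0,"z": 0,"wx": 0,"wy": 0,"wz": 0,"fingers": -0.6},{"x": -100,"y": 0,"z": 0,"wx": 0,"wy": 0,"wz": 0,"fingers": -0.6},{"x": -100,"y": 0,"z": 30,"wx": 0,"wy": 0,"wz": 0,"fingers": -0.6},{"x": -100,"y": 0,"z": 70,"wx": 0,"wy": 0,"wz": 0,"fingers": -0.6},{"x": -100,"y": 0,"z": 70,"wx": 0,"wy": 0,"wz": 0,"fingers": -0.6},{"x": -100,"y": 0,"z": 70,"wx": 0,"wy": 0,"wz": 0,"fingers": -0.6}]'

```text
time_s: 6.68
ee_pos: [0.5995, -0.114, 0.2311]
tool_rot: [[-0.925, 0.381, 0.001], [0.381, 0.925, -0.0], [-0.001, 0.0, -1.0]]
ft_force: [-0.8, 0.0, 0.7]
grip_width: 0.0683
finger_force: 0.0
```

```bash
python3 - <<'E'
from h import *
s=state();print(s['ee_pos'],s['grip_width'],s['ft_force'])
C=np.array([.601,-.1142]);R=s['tool_rot'];print('need',R.T@(np.r_[C,.160]-s['ee_pos']))
p,d=capture('wrist');P=cloud('wrist',d)
m=(abs(P[...,2]-.2)<.006)&(np.hypot(*(P[...,:2]-C).transpose(2,0,1))<.03)&(d>0)
(a,b),r=cv2.minEnclosingCircle(P[m][:,:2].astype(np.float32)*1000);print(m.sum(),P[m].mean(0),a,b,r)
cv2.imwrite('pics/above.png',p[...,::-1])
E
```

```text
[ 0.59949862 -0.11396651  0.23105339] 0.06831579633582578 [-0.80813929  0.01534216  0.66426136]
need [-0.00141638  0.00035259  0.07105465]
3116 [ 0.59761753 -0.11226125  0.20198989] 600.1871337890625 -113.23229217529297 24.63963508605957
```

View pics/above.png

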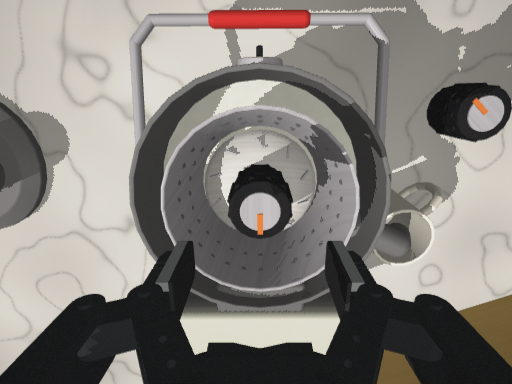

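The wrist view shows the arm down (grip at (260,18)), the nut top at (260,212), and the finger pads at about columns 180 and 343, centred on the nut. I'll go down and grip.

>>> step_arm --targets '[{"x": -1,"y": 0,"z": 20,"wx": 0,"wy": 0,"wz": 0,"fingers": -0.6},{"x": -1,"y": 0,"z": 40,"wx": 0,"wy": 0,"wz": 0,"fingers": -0.6},{"x": -1,"y": 0,"z": 60,"wx": 0,"wy": 0,"wz": 0,"fingers": -0.6},{"x": -1,"y": 0,"z": 70,"wx": 0,"wy": 0,"wz": 0,"fingers": -0.6},{"x": -1,"y": 0,"z": 70,"wx": 0,"wy": 0,"wz": 0,"fingers": -0.6}]'

```text
time_s: 7.35
ee_pos: [0.6004, -0.1143, 0.1605]
tool_rot: [[-0.925, 0.381, 0.0], [0.381, 0.925, -0.0], [-0.0, 0.0, -1.0]]
ft_force: [0.3, 0.1, 0.1]
grip_width: 0.0684
finger_force: 0.0
```

>>> step_arm --targets '[{"x": 0,"y": 0,"z": 0,"wx": 0,"wy": 0,"wz": 0,"fingers": 1},{"x": 0,"y": 0,"z": 0,"wx": 0,"wy": 0,"wz": 0,"fingers": 1},{"x": 0,"y": 0,"z": 0,"wx": 0,"wy": 0,"wz": 0,"fingers": 1},{"x": 0,"y": 0,"z": 0,"wx": 0,"wy": 0,"wz": 0,"fingers": 1},{"x": 0,"y": 0,"z": 0,"wx": 0,"wy": 0,"wz": 0,"fingers": 1}]'

```text
time_s: 7.98
ee_pos: [0.6009, -0.1145, 0.1615]
tool_rot: [[-0.925, 0.381, 0.003], [0.381, 0.925, -0.001], [-0.003, 0.0, -1.0]]
ft_force: [-0.8, 2.1, 6.2]
grip_width: 0.0438
finger_force: 61.0
```

```bash
python3 - <<'E'
from bench import *
s=state()
for k in('time_s','q','ee_pos','ft_force','moment','grip_width','finger_force'):print(k,s[k])
E
```

```text
time_s 7.975
q [-3.25351179e-01  3.78413577e-01  7.37207729e-02  1.26338202e+00
  5.50847427e-05  6.54192316e-02]
ee_pos [ 0.60089076 -0.11445682  0.16148876]
ft_force [-0.78134765  2.13754291  6.24213572]
moment [0.03035144 0.06639248 0.030172  ]
grip_width 0.04379818448819572
finger_force 61.032811403274536
```

>>> step_arm --targets '[{"x": 0,"y": 0,"z": 0,"wx": 0,"wy": 0,"wz": -0.06,"fingers": 1},{"x": 0,"y": 0,"z": 0,"wx": 0,"wy": 0,"wz": -0.12,"fingers": 1},{"x": 0,"y": 0,"z": 0,"wx": 0,"wy": 0,"wz": -0.18,"fingers": 1},{"x": 0,"y": 0,"z": 0,"wx": 0,"wy": 0,"wz": -0.22,"fingers": 1},{"x": 0,"y": 0,"z": 0,"wx": 0,"wy": 0,"wz": -0.22,"fingers": 1}]'

```text
time_s: 8.6
ee_pos: [0.601, -0.1144, 0.1615]
tool_rot: [[-0.986, 0.169, 0.003], [0.169, 0.986, -0.001], [-0.003, -0.0, -1.0]]
ft_force: [0.2, 0.8, 5.9]
grip_width: 0.0437
finger_force: 61.2
```

```bash
python3 - <<'E'
from bench import *
s=state()
for k in('time_s','q','joint_torque','ee_pos','tool_rot','ft_force','moment','grip_width','finger_force'):print(k,s[k])
E
```

```text
time_s 8.6
q [-3.25315712e-01  3.78432031e-01  7.37428493e-02  1.26327738e+00
  3.35320971e-04 -1.55189004e-01]
joint_torque [ -0.5349867  -61.01554155  31.90062404  -0.09451691  -0.24054131
  -0.20804322]
ee_pos [ 0.6009759  -0.11436937  0.16148632]
tool_rot [[-9.85559432e-01  1.69306910e-01  2.78851266e-03]
 [ 1.69305926e-01  9.85563371e-01 -5.86681376e-04]
 [-2.84758515e-03 -1.06097645e-04 -9.99995940e-01]]
ft_force [0.24656541 0.83745803 5.90769158]
moment [0.15456526 0.01088706 0.0383167 ]
grip_width 0.043675069692225704
finger_force 61.20385766029358
```

It turned 12.6° anticlockwise with almost no torque. Before going on I check that the nut followed, from the orange mark's direction in the wrist view; it should stay fixed relative to the hand.

```bash
cat > mark.py <<'E'
from h import *
def mark():
    p,d=capture('wrist');hsv=cv2.cvtColor(p,cv2.COLOR_RGB2HSV)
    m=(hsv[...,0]>5)&(hsv[...,0]<20)&(hsv[...,1]>140)&(hsv[...,2]>120)
    m[:120]=0;m[:,:200]=0;m[:,320:]=0
    v,u=np.nonzero(m)
    if len(u)<5: print('no mark',len(u)); return p
    W=np.array([ray('wrist',(a,b),.2)[:2] for a,b in zip(u,v)])
    w,V=np.linalg.eigh(np.cov(W.T));a=np.degrees(np.arctan2(V[1,1],V[0,1]))
    s=state();y=np.degrees(np.arctan2(s['tool_rot'][1,0],s['tool_rot'][0,0]))
    print('n',len(u),'pix',u.mean(),v.mean(),'mark world deg',a,'tool x deg',y,'W',W.mean(0),s['ft_force'],s['moment'])
    return p
E
python3 -c "
from mark import *
p=mark();cv2.imwrite('pics/grip1.png',p[...,::-1])"
```

```text
n 224 pix 259.5 282.5 mark world deg 170.2604309540373 tool x deg 170.234117075863 W [ 0.61120898 -0.11544865] [0.4235202  1.60481111 6.37182752] [0.18556421 0.00824899 0.05416748]
```

View pics/grip1.png

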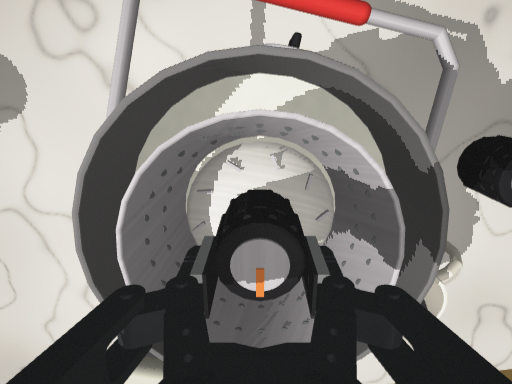

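The wrist view shows the nut between the pads with its mark at (260,283) still aligned with the hand (170.3° against 170.2°). It turned 12.6°, past the 8° tightening limit, so the thread is right-handed. I'll carry on to about 80°, following the climb.

>>> step_arm --targets '[{"x": 0,"y": 0,"z": -0.7,"wx": 0,"wy": 0,"wz": -0.15,"fingers": 1},{"x": 0,"y": 0,"z": -1.3,"wx": 0,"wy": 0,"wz": -0.3,"fingers": 1},{"x": 0,"y": 0,"z": -1.8,"wx": 0,"wy": 0,"wz": -0.45,"fingers": 1},{"x": 0,"y": 0,"z": -2.4,"wx": 0,"wy": 0,"wz": -0.6,"fingers": 1},{"x": 0,"y": 0,"z": -2.8,"wx": 0,"wy": 0,"wz": -0.75,"fingers": 1},{"x": 0,"y": 0,"z": -3,"wx": 0,"wy": 0,"wz": -0.9,"fingers": 1},{"x": 0,"y": 0,"z": -3,"wx": 0,"wy": 0,"wz": -1.05,"fingers": 1},{"x": 0,"y": 0,"z": -3,"wx": 0,"wy": 0,"wz": -1.18,"fingers": 1}]'

```text
time_s: 9.65
ee_pos: [0.6007, -0.1145, 0.1638]
tool_rot: [[-0.529, -0.849, 0.002], [-0.849, 0.529, -0.001], [-0.0, -0.002, -1.0]]
ft_force: [0.7, -0.7, 1.9]
grip_width: 0.0439
finger_force: 60.9
```

>>> step_arm --targets '[{"x": 0,"y": 0,"z": 0,"wx": 0,"wy": 0,"wz": 0,"fingers": 1},{"x": 0,"y": 0,"z": 0,"wx": 0,"wy": 0,"wz": 0,"fingers": 1}]'

```text
time_s: 9.9
ee_pos: [0.6006, -0.1144, 0.1637]
tool_rot: [[-0.535, -0.845, 0.001], [-0.845, 0.535, -0.001], [-0.0, -0.001, -1.0]]
ft_force: [0.6, 0.5, 5.5]
grip_width: 0.0437
finger_force: 61.0
```

```bash
python3 -c "
from mark import *
mark();print(state()['ee_pos'],state()['q'])"
```

```text
n 232 pix 259.5 282.0 mark world deg 57.70146987231471 tool x deg -122.32370932521494 W [ 0.60693414 -0.10405553] [0.00861476 0.92887517 5.80113515] [-0.03099067  0.00949252  0.06349524]
[ 0.60058252 -0.11440172  0.16372062] [-3.25406101e-01  3.77865754e-01  7.86080734e-02  1.27002743e+00
  1.37798058e-05 -1.33204699e+00]
```

>>> step_arm --targets '[{"x": 0,"y": 0,"z": -3,"wx": 0,"wy": 0,"wz": 0,"fingers": 1},{"x": 0,"y": 0,"z": -6,"wx": 0,"wy": 0,"wz": 0,"fingers": 1},{"x": 0,"y": 0,"z": -10,"wx": 0,"wy": 0,"wz": 0,"fingers": 1}]'

```text
time_s: 10.32
ee_pos: [0.6001, -0.1142, 0.1728]
tool_rot: [[-0.533, -0.846, -0.001], [-0.846, 0.533, 0.0], [0.0, 0.001, -1.0]]
ft_force: [1.1, 0.6, -1.6]
grip_width: 0.0439
finger_force: 61.1
```

Free (only −1.6 N). Lifting on.

>>> step_arm --targets '[{"x": 0,"y": 0,"z": -15,"wx": 0,"wy": 0,"wz": 0,"fingers": 1},{"x": 0,"y": 0,"z": -30,"wx": 0,"wy": 0,"wz": 0,"fingers": 1},{"x": 0,"y": 0,"z": -50,"wx": 0,"wy": 0,"wz": 0,"fingers": 1},{"x": 0,"y": 0,"z": -70,"wx": 0,"wy": 0,"wz": 0,"fingers": 1},{"x": 0,"y": 0,"z": -85,"wx": 0,"wy": 0,"wz": 0,"fingers": 1},{"x": 0,"y": 0,"z": -90,"wx": 0,"wy": 0,"wz": 0,"fingers": 1},{"x": 0,"y": 0,"z": -90,"wx": 0,"wy": 0,"wz": 0,"fingers": 1},{"x": 0,"y": 0,"z": -90,"wx": 0,"wy": 0,"wz": 0,"fingers": 1}]'

```text
time_s: 11.32
ee_pos: [0.6, -0.1142, 0.2622]
tool_rot: [[-0.533, -0.846, -0.001], [-0.846, 0.533, 0.0], [0.0, 0.001, -1.0]]
ft_force: [-0.1, -0.0, -1.4]
grip_width: 0.0436
finger_force: 61.2
```

```bash
python3 - <<'E'
from h import *
s=state();print(s['ee_pos'],s['grip_width'],s['finger_force'],s['ft_force'])
a,_=capture('scene');b,_=capture('wrist')
I=np.hstack([cv2.resize(a[130:320,90:330],(455,360)),cv2.resize(b,(345,259+101))])
cv2.imwrite('pics/end.png',np.clip(I[...,::-1]*1.3,0,255).astype(np.uint8))
E
```

```text
[ 0.59996017 -0.11424083  0.26215154] 0.043597659873088786 61.244308948516846 [-0.08097378 -0.02662368 -1.43468368]
```

View pics/end.png

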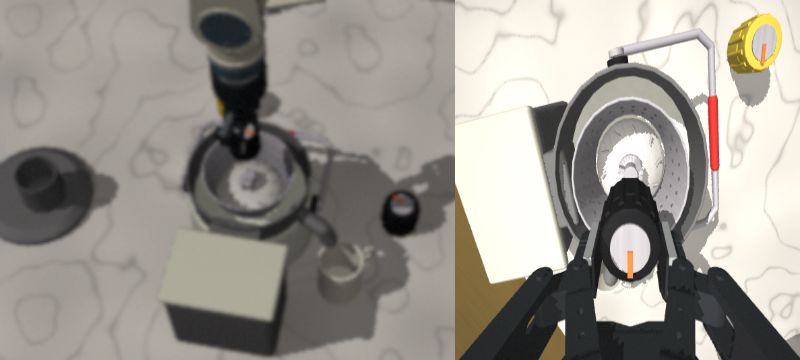

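The nut is in the gripper (wrist half (630,240)) about 10 cm above its seat, the spindle is bare at (629,165), and the arm is down with its grip at (713,132). The jug and lid are where they were, so I'm handing in.

```bash
python3 -c "
from bench import *
print(job_done())"
```

```text
the job is handed in; nothing more can be done
None
```

The job is handed in: the locking arm is down on its front stop and the nut (right-handed thread, unscrewed 80° anticlockwise) is held about 10 cm above its seat; the jug, lid and limes were never touched.

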